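# Hold the flask down on the touch-run mixer

### The arm

A 7-joint arm with a two-finger parallel gripper is mounted at the origin on the work surface. World frame = base frame: x ahead of the robot, y to its left, z up, the work surface at z = 0. Lengths are in m, angles in rad, forces in N, time in s.
With the tool pointing down it reaches from about 0.4 to 0.85 m from the base axis. Payload 4.5 kg.
Tool frame: the origin (TCP) lies on the centre line of the jaws, within the pads' length; the fingertips stand 17 mm ahead of it and the grasp point (between the pads) lies 2 mm behind it (r.tip_reach is the distance from the TCP to the fingertips, in m); z points along the fingers, y is the line along which they close (so a half turn about z gives the same grasp; the last joint's range is limited). The gripper opens to 88 mm and grips with 3 to 60 N. Pads are 18 mm wide; open, the fingers measure 123 mm over their backs; the gripper's body (75 mm by 187 mm) begins 45 mm behind the grasp point.
Start: joints at [1.227, 0.689, -0.195, 1.565, 0.157, 0.902, -0.215], TCP at [0.231, -0.581, 0.256] pointing down, gripper open.
Joint ranges: [-3.01, 3.01], [-0.46, 2.08], [-1.47, 1.51], [0.13, 2.56], [-1, 4.14], [0.04, 2.09], [-2.66, 2.66]. Speed limits (rad/s): [2.57, 2.57, 3.14, 3.14, 3.14, 3.14, 3.14].

### API

Orientations are given as a unit quaternion [x, y, z, w].
In Python, from plant import r gives the robot as it stands.
- The arm moves only by the tool step_arm, never from a script. Its argument "steps" is a list of rows, each a list of 7 numbers: the shift along the tool's x, y, z in cm, then the turn, a rotation vector about the tool's x, y, z in degrees, then the gripper's target within -1 to 1 (shut at 1, half-way at 0, fully open at -1). A call has 1 to 8 rows; each row shifts and turns the commanded pose from where the row before left it, along the tool's axes as they then stand; what a row does not reach is not made up. A row lasts 1/8 s, in which the tool goes at most 62.5 mm and 10.7 degrees, less where a joint would pass 70% of its speed; a pose out of reach is approached as far as the arm can. A call with a gripper value outside its range is refused whole. The fingers move at their own pace and stop on an object; "force" is the grip in N (left out, the last holds). Time passes only in rows, so rows that do not move let the fingers close. It gives the time, the measured TCP pose, the force, the opening and the grip force at its end, in the units of the state.
- r.get_state(): the state, without advancing time (a new reading comes with each control period).
- r.snapshot(name): name is "scene" or "top"; returns a dict with "pixels" (400x640x3 uint8, red, green, blue), "fx", "fy", "cx", "cy" (pixels), "dist_coeffs" ([k1, k2, p1, p2, k3] as OpenCV has them; the pictures are not rectified), "cam_to_world" (4x4, takes a point from camera to world coordinates). Camera axes: x right, y down, z forward; pixel columns grow to the right and rows downward; lengths in m; the calibration is good to about 2 mm. A picture is of the moment at which its call begins. There is no depth.
- r.finish_job(): hands the job in; it is judged then, once.
The state is a dict: "clock": time; "q": joint angles; "qd": joint speeds; "joint_torque": joint torques, N m; "tool_pos": TCP position; "eef_rot": TCP orientation; "contact_force": force on the tool from outside, world axes, zero at the start; "moment": the same for the moment, N m; "opening": opening from 0.0 (shut) to 1.0 (fully open); "finger_force": force on a finger pad.
Only numpy, scipy, OpenCV 4.12 (cv2) and the standard library are available. Lean on these libraries where they do the work, as an engineer would, in place of code of your own. Each camera call takes 0.05 s, during which the arm holds its last target. There are 200 camera calls.

### The job

The vortex mixer's sprung ring head still has the tube adapter (a collared ring plate) in it: take the adapter out and hang it on the free post of the adapter stand. Then take the round-bottom flask from its cork ring, set it upright in the mixer's ring and press it down as far as the head goes, without forcing the glass (40 N is too much). Finish while still holding the flask pressed down, and leave the other things on the bench where they are.

Things in the scene. Friction and masses are not known exactly. Their poses are not given: they have to be found in the camera images.
- mixer: Vortex mixer, fixed on the bench: low white box 165 (its x) x 130 x 84 mm high, black dial and switch on its -x side. Its head stands up from the middle of its top: a black rubber cup with a thick rim ring, on a coil spring. Origin: centre of the underside, on the bench straight below the head; z up.
- cradle_ring (a point): Centre of the head's rim ring, which lies level and moves with the head; 135 mm above the bench with the head up. The rim is a round bead 8 mm thick (opening 40 mm, outside 57 mm); the cup is open for 18 mm below this point. The flask's bulb rests on the bead with its centre 27 mm above this point.
- cradle (a joint): Travel of the sprung head straight down, in m: 0 up, 0.010 at its stop (all the way down). The spring needs 5 N to begin to move and 13 N at the stop; the flask's weight alone does not move it, and it comes up again when let go.
- adapter: Tube adapter: loose grey plastic ring plate, at the start in the mixer's head. Round, 46 mm high, 20 mm hole right through. From below: boss 34 mm across, 10 mm high (drops loosely into the rim ring); flange 60 mm across, 6 mm thick (rests on the rim); collar 36 mm across, 30 mm high, to grip from above. Origin: centre of its underside (bottom of the boss); z up. About 80 g.
- stand: Adapter stand, fixed on the bench: aluminium plate 190 (its x) x 84 x 10 mm with two upright steel posts 12 mm thick with round tops, 62 mm high above the plate, 90 mm apart along its x. Origin: centre of the underside. The post on its -x side is free; the other carries the spare adapter.
- free_post (a point): Foot of the stand's free post: the point on its axis at the plate's upper face, 10 mm above the bench and 62 mm below the post's tip. An adapter hung on the post comes to rest with its underside at this height, its hole 8 mm wider than the post.
- flask: Round-bottom flask, amber glass, white stopper, 120 mm high, about 110 g. Bulb 64 mm across; straight neck 26 mm across, 60 to 101 mm above the origin; lip 31 mm across at 101 to 106 mm; stopper 29 mm across up to 120 mm. Origin: lowest point of the bulb; z up along the neck. At the start it stands in the cork ring, its origin 13 mm above the bench.
- flask_bulb (a point): Centre of the flask's bulb, 32 mm above the flask's origin.
- flask_neck (a point): Point on the flask's axis halfway up the neck, 82 mm above the flask's origin: where to grip it.
- cork_ring: Cork ring on the bench, fixed, 84 mm outside diameter, 36 mm opening, 24 mm high, in which the flask stands. Origin: centre of its underside.
- spare_adapter: Bystander: a smaller grey adapter (52 mm flange, 34 mm high) hanging on the stand's other post. Origin: centre of its underside.
- sample_pot: Bystander: small capped jar, 30 mm in diameter, 46 mm high, standing. Origin: centre of its underside.
- marker: Bystander: marker pen lying on the bench, 125 mm long (its x), 14 mm thick. Origin: under its middle.
- conical_flask: Bystander: stoppered conical flask of amber glass, 68 mm across the foot, 100 mm high. Origin: centre of its underside.
- wash_bottle: Bystander: white wash bottle with a bent spout, 60 mm in diameter, 160 mm high. Origin: centre of its underside.
- tip_box: Bystander: box of pipette tips, 84 x 124 x 67 mm, blue with a clear lid. Origin: centre of its underside.
Things that resemble listed ones, but are neither listed nor needed, are in the scene too. What is shaped like the flask but pink is not meant.

How it is judged:
On the way:
1. the tube adapter hangs on the stand's free post, let go and at rest (distance between adapter and free_post below 0.01 m and angle between adapter's own z axis and vertical below 0.15 rad and contact force between each of the arm, the fingers and adapter below 0.2 N and linear speed of adapter below 0.03 m/s), for 0.2 s.
At the end, for the whole second after the job is handed in: Adapter on the free post, within 10 mm of its foot, tilt < 0.15 rad, untouched, at rest. Flask in the ring, within 6 mm of centre, tilt < 0.2 rad, still, held by the fingers; head down >= 7 of 10 mm, flask on head >= 7 N; robot not touching the mixer (all of step 1 and value of joint cradle above 0.007 m and horizontal distance between flask_bulb and cradle_ring below 0.006 m and distance between flask_bulb and cradle_ring below 0.032 m and angle between flask's own z axis and vertical below 0.2 rad and contact force between flask and mixer above 7 N and contact force between the fingers and flask above 2 N and contact force between each of the arm, the fingers and mixer below 0.5 N and linear speed of flask below 0.03 m/s); the arm keeps its last pose, push and grip.
It fails at once if the glass flask is forced: pressed on the mixer with more than 40 N (contact force between flask and mixer above 40 N).
It fails at once if another thing on the bench is moved by more than 30 mm or knocked over (distance of any of sample_pot, marker, conical_flask, wash_bottle, tip_box, spare_adapter from where it was at the start of the episode above 0.03 m or angle between any of sample_pot, marker, conical_flask, wash_bottle, tip_box, spare_adapter's own z axis and vertical above 0.5 rad).
It also fails if it takes over 64 s, if anything falls off the work surface, if the arm or the gripper's body presses on something with over 40 N, if the wrist force passes 120 N, or if a joint passes its speed limit or range.

## Working session

There is one attempt and no reset: what is moved stays moved. The work goes in short steps, Python scripts to look and compute and a tool call to move; the robot and the scene stay as the last step left them, time stands still between calls to the robot, and variables do not carry over. Pictures are saved under pics/ and viewed, at most 10 in all, crops included, and the job is handed in when it is done.

Besides the shell and the picture viewer there is one more tool, called after "Emit:" by a JSON object that holds its "method" and its "body", one argument or row to a line. step_arm: Moves the arm, as the interface text tells. Its arguments: {"type":"object","properties":{"steps":{"type":"array","items":{"type":"array","items":{"type":"number"}}},"force":{"type":"number"}},"required":["steps"]}

```bash
mkdir -p pics; cat > h.py <<'E'
import numpy as np, cv2
from plant import r
def snap(n,f=None):
    s=r.snapshot(n)
    if f: cv2.imwrite('pics/'+f,cv2.cvtColor(np.asarray(s['pixels']),cv2.COLOR_RGB2BGR))
    return s
def ray(s,u,v):
    K=np.array([[s['fx'],0,s['cx']],[0,s['fy'],s['cy']],[0,0,1.]])
    p=cv2.undistortPoints(np.array([[[u,v]]],float),K,np.array(s['dist_coeffs'],float))[0,0]
    T=np.array(s['cam_to_world']); d=T[:3,:3]@[p[0],p[1],1]; return T[:3,3],d
def plane(s,u,v,z):
    o,d=ray(s,u,v); return o+d*(z-o[2])/d[2]
def proj(s,P):
    T=np.linalg.inv(np.array(s['cam_to_world'])); K=np.array([[s['fx'],0,s['cx']],[0,s['fy'],s['cy']],[0,0,1.]])
    return cv2.projectPoints(np.array(P,float).reshape(-1,1,3),cv2.Rodrigues(T[:3,:3])[0],T[:3,3],K,np.array(s['dist_coeffs'],float))[0][:,0]
E
python3 - <<'E'
from h import *
for n in('scene','top'):
    s=snap(n,n+'0.png'); print(n,s['fx'],s['cx'],s['cy'],np.round(s['cam_to_world'],3).tolist())
st=r.get_state(); print(st, r.tip_reach)
E
```

```text
scene 396.27448934021584 319.4927076508889 198.06151376063943 [[-0.25, 0.626, -0.739, 1.245], [0.968, 0.179, -0.176, 0.134], [0.022, -0.759, -0.65, 0.67], [0.0, 0.0, 0.0, 1.0]]
top 483.39752524248075 316.21475655066615 193.57122937718444 [[-0.023, -0.998, 0.058, 0.578], [-1.0, 0.022, -0.016, 0.003], [0.015, -0.059, -0.998, 1.143], [0.0, 0.0, 0.0, 1.0]]
{'clock': 0.1, 'q': array([ 1.22682605,  0.68990519, -0.1945385 ,  1.56620406,  0.15729113,
        0.90251449, -0.21507908]), 'qd': array([-0.00093814, -0.00137615,  0.00110418, -0.00420096, -0.00048512,
        0.00037724,  0.00214058]), 'joint_torque': array([-3.30204508e-03, -5.28500140e+01, -1.27150364e+00, -1.53838563e+01,
       -5.25570719e-02,  1.93812695e-03,  5.25901669e-05]), 'tool_pos': array([ 0.23030797, -0.58045054,  0.2549971 ]), 'eef_rot': array([ 9.82204314e-01,  1.87813772e-01, -2.03479355e-04, -7.94478231e-04]), 'contact_force': array([0.04212104, 0.01967993, 0.6582324 ]), 'moment': array([-0.06408811, -0.00433086,  0.07245951]), 'finger_force': 0.0, 'opening': 0.9988903804205781} 0.017
```

View pics/scene0.png

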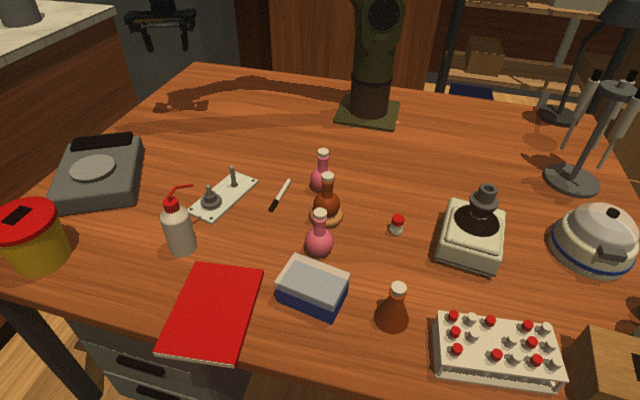

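View pics/top0.png

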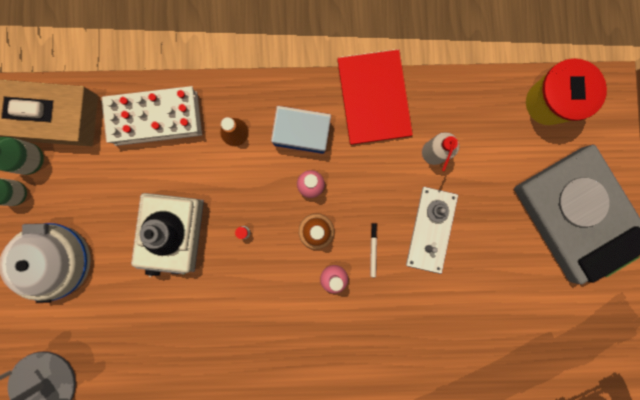

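The scene view shows the mixer with the adapter on the right at (485,200), the stand at (225,195) and the amber flask between two pink ones at (326,200). In the top view the adapter collar is near (153,233), the flask stopper (317,233), the free post (431,249) and the spare adapter (438,210). I'll zoom in for exact points.

```bash
python3 - <<'E'
from h import *
t=cv2.imread('pics/top0.png'); s=cv2.imread('pics/scene0.png')
z=lambda i,x,y,w=64,h=48:cv2.resize(i[y:y+h,x:x+w],None,fx=6,fy=6,interpolation=cv2.INTER_CUBIC)
c=np.vstack([np.hstack([z(t,130,210),z(t,405,225)]),np.hstack([z(s,455,175),z(s,205,155)])])
cv2.imwrite('pics/crops.png',c)
S={n:r.snapshot(n) for n in('top','scene')}
s=S['top']
for n,u,v,h in[('adapter',153,233,.175),('flaskstopper',317,233,.133),('post',431,249,.072),('spare',438,210,.044),('marker',374,250,.014),('pot',242,232,.046)]: print(n,plane(s,u,v,h).round(4))
# plate corners
for u,v in[(423,186),(458,192),(441,272),(407,266)]: print('plate',plane(s,u,v,.01).round(4))
for u,v in[(140,194),(196,197),(191,273),(133,267)]: print('mixer',plane(s,u,v,.084).round(4))
E
```

```text
adapter [0.5629 0.3131 0.175 ]
flaskstopper [ 0.5542 -0.0132  0.133 ]
post [ 0.5116 -0.2654  0.072 ]
spare [ 0.598  -0.2918  0.044 ]
marker [ 0.5089 -0.1468  0.014 ]
pot [0.5585 0.1547 0.046 ]
plate [ 0.656  -0.2676  0.01  ]
plate [ 0.6399 -0.3498  0.01  ]
plate [ 0.4539 -0.3024  0.01  ]
plate [ 0.4697 -0.2233  0.01  ]
mixer [0.6471 0.3702 0.084 ]
mixer [0.6378 0.2486 0.084 ]
mixer [0.4733 0.2608 0.084 ]
mixer [0.4893 0.3855 0.084 ]
```

View pics/crops.png

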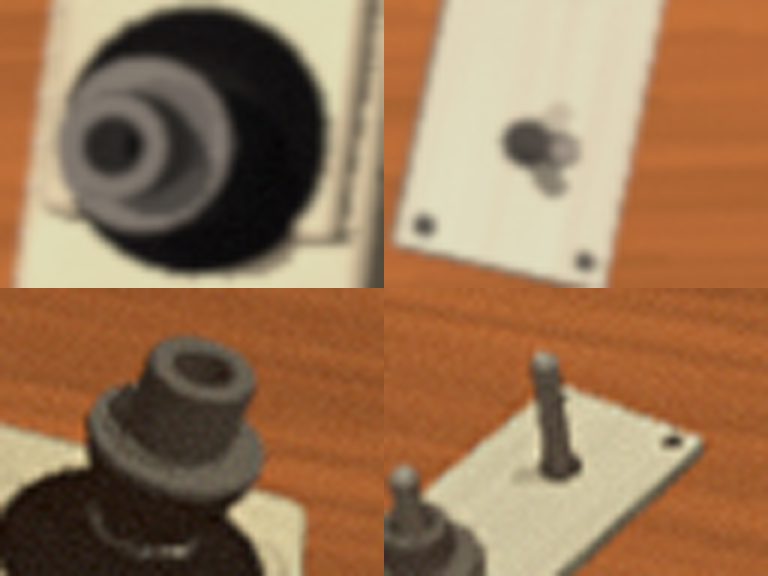

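Crops: top view — collar top centre ≈(148.7,234.2), flange ≈(154.5,234), post tip ≈(435.2,250), post foot ≈(428.7,248.7); scene view — collar top ≈(488.8,189), post tip ≈(231.5,166), foot ≈(234,185.5).

```bash
cat >> h.py <<'E'
def tri(a,pa,b,pb):
    o1,d1=ray(a,*pa);o2,d2=ray(b,*pb);d1/=np.linalg.norm(d1);d2/=np.linalg.norm(d2)
    t=np.linalg.lstsq(np.c_[d1,-d2],o2-o1,rcond=None)[0]; p,q=o1+t[0]*d1,o2+t[1]*d2
    return ((p+q)/2).round(4), round(np.linalg.norm(p-q),4)
E
python3 - <<'E'
from h import *
T=r.snapshot('top');S=r.snapshot('scene')
print('coll',tri(T,(148.7,234.2),S,(488.8,189)),plane(T,148.7,234.2,.175),plane(S,488.6,189,.175))
print('flange',plane(T,154.5,234,.145))
print('tip',tri(T,(435,250),S,(231.5,166.5)),plane(T,435.2,250,.07),plane(S,231.5,166.5,.07))
print('foot',plane(T,428.7,248.7,.01),plane(S,234,185.5,.01))
for n,s in(('top',T),('scene',S)):
    im=np.asarray(s['pixels']);h=cv2.cvtColor(im,cv2.COLOR_RGB2HSV)
    x0,y0=(300,215) if n=='top' else (312,165)
    sub=h[y0:y0+35,x0:x0+35]; m=((sub[...,1]<70)&(sub[...,2]>110)).astype(np.uint8)
    k,l,st,c=cv2.connectedComponentsWithStats(m); print(n,st.tolist(),(c+[x0,y0]).round(1).tolist())
    print(proj(s,[.5629,.3131,.135]))
E
```

```text
coll (array([0.5607, 0.3219, 0.1748]), np.float64(0.0003)) [0.56074483 0.32163424 0.175     ] [0.56112777 0.32151029 0.175     ]
flange [0.56035065 0.31970803 0.145     ]
tip (array([ 0.5092, -0.2735,  0.0734]), np.float64(0.0007)) [ 0.50907854 -0.2751892   0.07      ] [ 0.50494265 -0.27548677  0.07      ]
foot [ 0.50863783 -0.27559935  0.01      ] [ 0.50763914 -0.27501421  0.01      ]
top [[0, 0, 35, 35, 1090], [11, 11, 13, 13, 135]] [[317.0, 232.0], [316.8, 232.1]]
[[159.25161896 232.56739281]]
scene [[0, 0, 35, 35, 1207], [13, 7, 1, 1, 1], [13, 7, 7, 4, 10], [10, 9, 2, 2, 4], [21, 10, 1, 2, 2], [15, 13, 1, 1, 1]] [[329.0, 182.1], [325.0, 172.0], [327.6, 173.7], [322.5, 174.5], [333.0, 175.5], [327.0, 178.0]]
[[478.81067362 203.66610935]]
```

Emit:
{"method": "step_arm", "body": {
  "steps": [
    [0,0,-1,0,0,7.2,-1],
    [0,0,-1,0,0,7.2,-1],
    [0,0,-1,0,0,7.3,-1],
    [4,-4,0,0,0,0,-1],
    [4,-4,0,0,0,0,-1],
    [4,-4,0,0,0,0,-1],
    [4,-4,0,0,0,0,-1],
    [4,-4,0,0,0,0,-1]
  ],
  "force": 30
}}

```text
clock: 1.3
tool_pos: [0.432, -0.3797, 0.2858]
eef_rot: [1.0, -0.0, 0.0, 0.0]
contact_force: [0.8, -0.9, -0.2]
opening: 1.002
finger_force: 0.0
```

Emit:
{"method": "step_arm", "body": {
  "steps": [
    [1,-5,0,0,0,0,-1],
    [1,-5,0,0,0,0,-1],
    [1,-5,0,0,0,0,-1],
    [1,-5,0,0,0,0,-1],
    [1,-5,0,0,0,0,-1],
    [1,-5,0,0,0,0,-1],
    [1,-5,0,0,0,0,-1],
    [1,-5,0,0,0,0,-1]
  ]
}}

```text
clock: 2.3
tool_pos: [0.5114, 0.0204, 0.2859]
eef_rot: [1.0, -0.0, 0.0, 0.0]
contact_force: [0.6, 0.6, 0.1]
opening: 1.001
finger_force: 0.0
```

Emit:
{"method": "step_arm", "body": {
  "steps": [
    [1,-5,0,0,0,0,-1],
    [1,-5,0,0,0,0,-1],
    [1,-5,0,0,0,0,-1],
    [1,-5,0,0,0,0,-1],
    [1,-5,0,0,0,0,-1],
    [0,-5,0,0,0,0,-1],
    [0,0,0,0,0,0,-1],
    [0,0,0,0,0,0,-1]
  ]
}}

```text
clock: 3.3
tool_pos: [0.5614, 0.3178, 0.2854]
eef_rot: [1.0, -0.001, -0.0, 0.001]
contact_force: [0.7, 0.9, -0.8]
opening: 0.997
finger_force: 0.0
```

```bash
python3 - <<'E'
from h import *
st=r.get_state(); print(st['clock'],st['tool_pos'],st['q'].round(2),st['contact_force'])
E
```

```text
3.3 [0.56142299 0.31781685 0.28540648] [-0.57  0.68 -0.02  1.47  0.02  0.99 -2.18] [ 0.70359386  0.86264373 -0.78911964]
```

Emit:
{"method": "step_arm", "body": {
  "steps": [
    [-0.1,-0.3,3,0,0,0,-1],
    [0,0,3,0,0,0,-1],
    [0,0,3,0,0,0,-1],
    [0,0,2,0,0,0,-1],
    [0,0,1,0,0,0,-1],
    [0,0,0,0,0,0,-0.3],
    [0,0,0,0,0,0,0.3],
    [0,0,0,0,0,0,0.6]
  ]
}}

```text
clock: 4.3
tool_pos: [0.5609, 0.3219, 0.1667]
eef_rot: [1.0, -0.001, 0.001, -0.0]
contact_force: [0.2, -0.3, 0.6]
opening: 0.686
finger_force: 0.0
```

Emit:
{"method": "step_arm", "body": {
  "steps": [
    [0,0,0,0,0,0,1],
    [0,0,0,0,0,0,1],
    [0,0,0,0,0,0,1],
    [0,0,0,0,0,0,1],
    [0,0,0,0,0,0,1]
  ]
}}

```text
clock: 4.92
tool_pos: [0.5605, 0.3218, 0.1658]
eef_rot: [1.0, -0.0, 0.0, -0.0]
contact_force: [-0.6, 0.8, 2.1]
opening: 0.402
finger_force: 30.0
```

Emit:
{"method": "step_arm", "body": {
  "steps": [
    [0,0,-1,0,0,0,1],
    [0,0,-2,0,0,0,1],
    [0,0,-3,0,0,0,1],
    [0,0,-3,0,0,0,1],
    [0,0,-3,0,0,0,1],
    [0,0,0,0,0,0,1],
    [0,0,0,0,0,0,1]
  ]
}}

```text
clock: 5.8
tool_pos: [0.5598, 0.3214, 0.2849]
eef_rot: [1.0, -0.0, -0.001, 0.0]
contact_force: [-0.6, -0.2, -0.7]
opening: 0.4
finger_force: 30.0
```

```bash
python3 - <<'E'
from h import *
T=snap('top');S=snap('scene'); print(r.get_state()['tool_pos'])
z=lambda s,P,w=64,h=48:(lambda p:cv2.resize(np.asarray(s['pixels'])[int(p[1])-h:int(p[1])+h,int(p[0])-w:int(p[0])+w,::-1],None,fx=4,fy=4,interpolation=cv2.INTER_CUBIC))(proj(s,P)[0])
for s in (T,S): print(proj(s,[.56,.32,.15])[0])
cv2.imwrite('pics/lift.png',np.vstack([z(T,[.56,.32,.15]),z(S,[.56,.32,.16])])[:, :])
E
python3 -c "
import cv2;i=cv2.imread('pics/lift.png');print(i.shape);cv2.imwrite('pics/lift2.png',cv2.resize(i,(400,600)) if i.shape[0]>600 else i)"
```

```text
[0.55960434 0.32130645 0.28419573]
[153.57291951 234.23715413]
[484.21644399 197.92105539]
(768, 512, 3)
```

View pics/lift2.png

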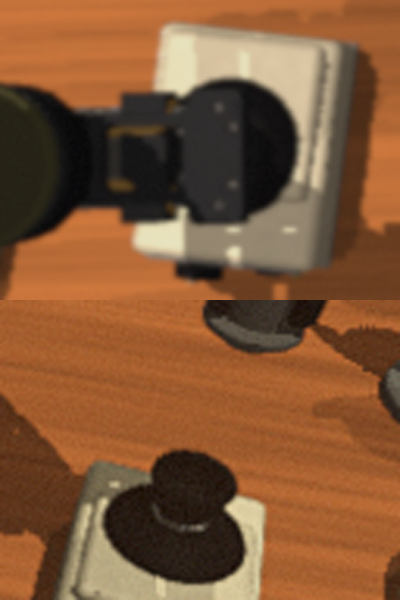

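The head is empty (scene view), the adapter is in the gripper. Carrying it to the post.

Emit:
{"method": "step_arm", "body": {
  "steps": [
    [-0.4,5,0,0,0,0,1],
    [-0.4,5,0,0,0,0,1],
    [-0.4,5,0,0,0,0,1],
    [-0.4,5,0,0,0,0,1],
    [-0.4,5,0,0,0,0,1],
    [-0.4,5,0,0,0,0,1],
    [-0.4,5,0,0,0,0,1],
    [-0.4,5,0,0,0,0,1]
  ]
}}

```text
clock: 6.9
tool_pos: [0.5273, -0.0797, 0.2848]
eef_rot: [1.0, -0.0, -0.001, -0.0]
contact_force: [0.7, -0.8, -2.1]
opening: 0.405
finger_force: 30.0
```

Emit:
{"method": "step_arm", "body": {
  "steps": [
    [-0.4,5,0,0,0,0,1],
    [-0.4,5,0,0,0,0,1],
    [-0.4,5,0,0,0,0,1],
    [-0.7,4.6,0,0,0,0,1],
    [0,0,0,0,0,0,1],
    [0,0,0,0,0,0,1],
    [0,0,4,0,0,0,1],
    [0,0,4,0,0,0,1]
  ]
}}

```text
clock: 7.9
tool_pos: [0.5099, -0.2719, 0.205]
eef_rot: [1.0, 0.001, 0.001, -0.0]
contact_force: [0.7, -0.3, -1.9]
opening: 0.404
finger_force: 30.0
```

```bash
python3 - <<'E'
from h import *
T=snap('top');S=snap('scene','s2.png'); p=r.get_state()['tool_pos'];print(p)
a=p+[0,0,-.036]
z=lambda s,q,w=48,h=36:cv2.resize(np.asarray(s['pixels'])[int(q[1])-h:int(q[1])+h,int(q[0])-w:int(q[0])+w,::-1],None,fx=6,fy=6,interpolation=cv2.INTER_CUBIC)
q=proj(S,a)[0]; print('underside centre px',q,'post axis px',proj(S,[[.5085,-.275,.072],[.5085,-.275,.01]]).tolist(), 'crop0',int(q[0])-48,int(q[1])-36+20)
cv2.imwrite('pics/post.png',z(S,q+[0,20]))
# ring centre: dark mask of the head in both views
for n,s,b in(('top',T,(130,205,70,60)),('scene',S,(455,185,70,60))):
    x,y,w,h=b; g=np.asarray(s['pixels'])[y:y+h,x:x+w].max(2); print(n,proj(s,[.5605,.3205,.135]))
    i=cv2.resize(np.asarray(s['pixels'])[y:y+h,x:x+w,::-1],None,fx=5,fy=5,interpolation=cv2.INTER_CUBIC)
    i=cv2.convertScaleAbs(i,alpha=2.5,beta=10); cv2.imwrite('pics/h_%s.png'%n,i)
cv2.imwrite('pics/head.png',np.hstack([cv2.imread('pics/h_top.png'),cv2.imread('pics/h_scene.png')]))
E
```

```text
[ 0.50671383 -0.27064928  0.20194806]
underside centre px [228.22765944 134.73445764] post axis px [[231.0025137554921, 166.68681260873348], [233.8718370477671, 185.69708240931664]] crop0 180 118
top [[155.6581093  233.81638729]]
scene [[482.39069421 203.57624846]]
```

View pics/post.png

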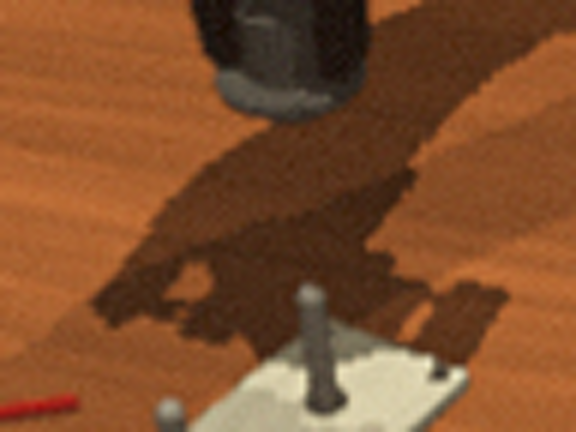

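View pics/head.png

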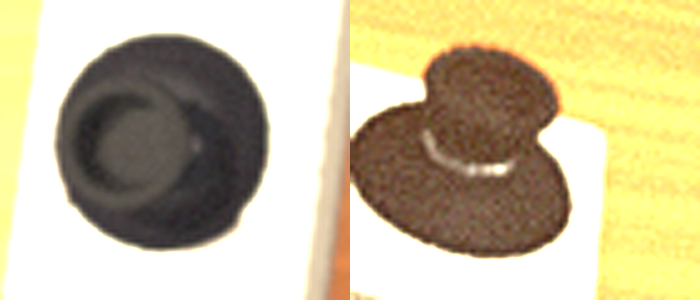

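The flange (crop (291,95) → px (228.5,134)) is where the arm pose predicts it, and the post is at px (232,167). The empty rim is centred at px (155.8,233.8), matching (0.5605, 0.3203).

Emit:
{"method": "step_arm", "body": {
  "steps": [
    [0,0,2,0,0,0,1],
    [0,0,2,0,0,0,1],
    [0,0,0,0,0,0,1],
    [0,0,0,0,0,0,1],
    [0,0,0,0,0,0,1]
  ]
}}

```text
clock: 8.62
tool_pos: [0.5097, -0.2743, 0.167]
eef_rot: [1.0, -0.0, 0.001, 0.0]
contact_force: [-0.7, -0.0, -1.2]
opening: 0.402
finger_force: 30.0
```

```bash
python3 - <<'E'
from h import *
S=snap('scene'); print(r.get_state()['tool_pos'],r.get_state()['contact_force'])
cv2.imwrite('pics/post2.png',cv2.resize(np.asarray(S['pixels'])[110:200,180:290,::-1],None,fx=6,fy=6,interpolation=cv2.INTER_CUBIC))
E
```

```text
[ 0.5094723  -0.2742893   0.16678755] [-0.00710197 -0.1172032  -0.66700624]
```

View pics/post2.png

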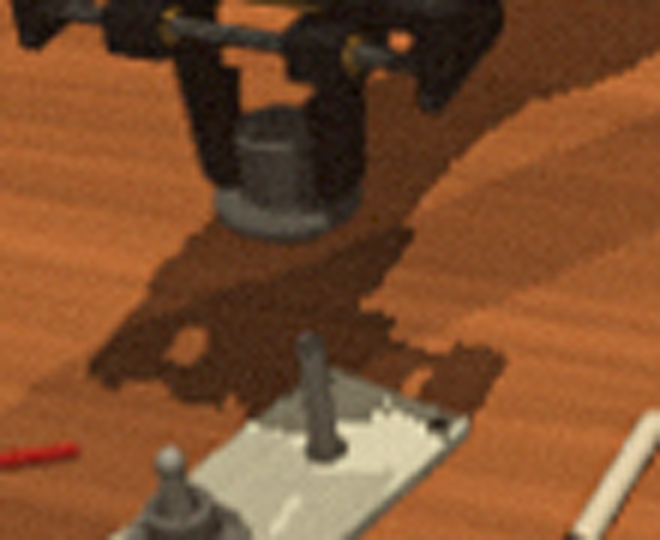

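Adapter is level and upright, about 1 px left of the post axis extended upward (flange (228,145), post tip (232,167)); shifting 1 mm and going down slowly.

Emit:
{"method": "step_arm", "body": {
  "steps": [
    [-0.1,-0.1,2,0,0,0,1],
    [0,0,2,0,0,0,1],
    [0,0,1,0,0,0,1],
    [0,0,1,0,0,0,1],
    [0,0,0,0,0,0,1],
    [0,0,0,0,0,0,1]
  ]
}}

```text
clock: 9.43
tool_pos: [0.5082, -0.2734, 0.1062]
eef_rot: [1.0, -0.0, 0.0, 0.0]
contact_force: [-0.6, 0.2, -0.7]
opening: 0.401
finger_force: 30.0
```

Emit:
{"method": "step_arm", "body": {
  "steps": [
    [0,0,0.5,0,0,0,1],
    [0,0,0.5,0,0,0,1],
    [0,0,0.5,0,0,0,1],
    [0,0,0.5,0,0,0,1],
    [0,0,0,0,0,0,1]
  ]
}}

```text
clock: 10.05
tool_pos: [0.5076, -0.273, 0.0852]
eef_rot: [1.0, -0.0, -0.0, -0.0]
contact_force: [0.8, 0.2, 0.0]
opening: 0.398
finger_force: 30.0
```

```bash
python3 - <<'E'
from h import *
S=snap('scene'); print(r.get_state()['tool_pos'],r.get_state()['contact_force'])
cv2.imwrite('pics/post3.png',cv2.resize(np.asarray(S['pixels'])[110:200,180:290,::-1],None,fx=6,fy=6,interpolation=cv2.INTER_CUBIC))
E
```

```text
[ 0.50773934 -0.27313448  0.08545857] [ 0.71008304 -0.2300253  -0.6954957 ]
```

View pics/post3.png

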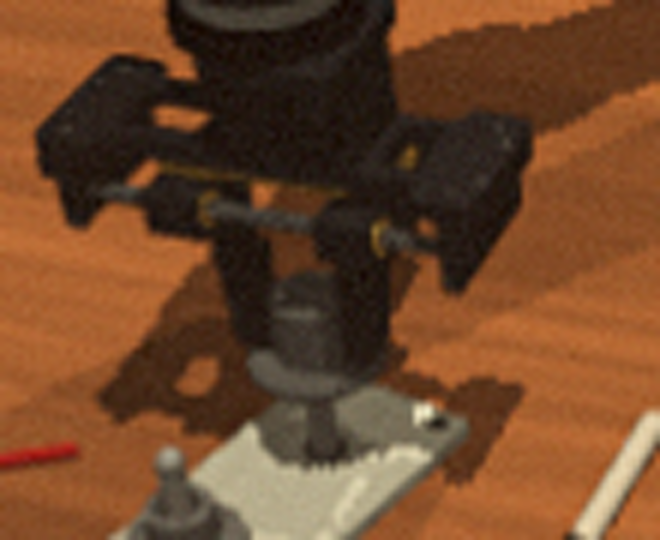

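The post enters the adapter (flange at px (233,172), post beneath at (234,182)), no side force. Lowering the rest and letting go.

Emit:
{"method": "step_arm", "body": {
  "steps": [
    [0,0,1,0,0,0,1],
    [0,0,1,0,0,0,1],
    [0,0,1,0,0,0,1],
    [0,0,0.5,0,0,0,1],
    [0,0,0,0,0,0,1],
    [0,0,0,0,0,0,1]
  ]
}}

```text
clock: 10.85
tool_pos: [0.508, -0.2733, 0.0509]
eef_rot: [1.0, -0.0, 0.0, 0.0]
contact_force: [-0.5, -0.4, 0.4]
opening: 0.407
finger_force: 30.0
```

Emit:
{"method": "step_arm", "body": {
  "steps": [
    [0,0,0,0,0,0,0],
    [0,0,0,0,0,0,-0.4],
    [0,0,0,0,0,0,-0.6],
    [0,0,0,0,0,0,-0.6],
    [0,0,-1,0,0,0,-0.6],
    [0,0,-3,0,0,0,-0.6],
    [0,0,-4,0,0,0,-0.6],
    [0,0,-4,0,0,0,-0.6]
  ]
}}

```text
clock: 11.85
tool_pos: [0.5077, -0.2732, 0.1725]
eef_rot: [1.0, -0.0, 0.0, 0.0]
contact_force: [1.0, -0.1, 0.9]
opening: 0.8
finger_force: 0.0
```

Emit:
{"method": "step_arm", "body": {
  "steps": [
    [0.5,-3,-4,0,0,0,-1],
    [0.5,-4,-3,0,0,0,-1],
    [1,-4,0,0,0,0,-1],
    [1,-4,0,0,0,0,-1],
    [1,-5,0,0,0,0,-1],
    [0,0,0,0,0,0,-1]
  ]
}}

```text
clock: 12.6
tool_pos: [0.5489, -0.0674, 0.2414]
eef_rot: [1.0, 0.004, 0.001, -0.002]
contact_force: [0.1, -0.3, -0.1]
opening: 1.001
finger_force: 0.0
```

```bash
python3 - <<'E'
from h import *
S=snap('scene');T=snap('top'); print(r.get_state()['tool_pos'])
c=lambda s,x,y:cv2.resize(np.asarray(s['pixels'])[y:y+90,x:x+90,::-1],None,fx=4,fy=4,interpolation=cv2.INTER_CUBIC)
cv2.imwrite('pics/hung.png',np.hstack([c(S,190,130),c(T,395,200)]))
E
```

```text
[ 0.54786349 -0.07320241  0.24119319]
```

View pics/hung.png

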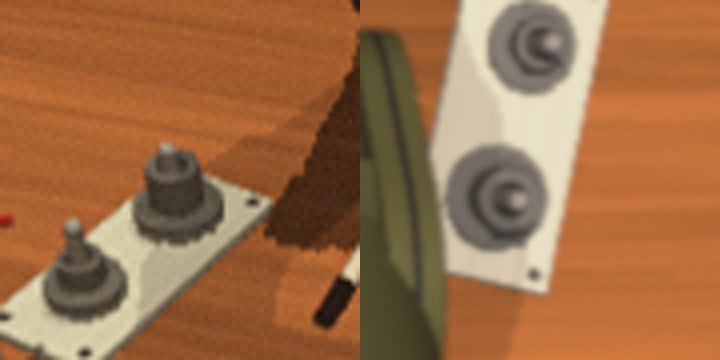

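The adapter hangs flat on the free post beside the spare (scene (235,178), top (520,248) region). Now the flask.

Emit:
{"method": "step_arm", "body": {
  "steps": [
    [0.8,-4,0,0,0,0,-1],
    [0,-2,0,0,0,0,-1],
    [0,0,0,0,0,0,-1],
    [0,0,0,0,0,0,-1]
  ]
}}

```text
clock: 13.2
tool_pos: [0.5558, -0.0159, 0.2409]
eef_rot: [1.0, -0.002, -0.0, 0.001]
contact_force: [0.0, -0.7, 0.6]
opening: 0.999
finger_force: 0.0
```

Emit:
{"method": "step_arm", "body": {
  "steps": [
    [0,-0.3,4,0,0,0,-1],
    [0,0,4,0,0,0,-1],
    [0,0,3,0,0,0,-1],
    [0,0,2,0,0,0,-1],
    [0,0,1.5,0,0,0,-1],
    [0,0,0,0,0,0,-0.5],
    [0,0,0,0,0,0,0],
    [0,0,0,0,0,0,0.2]
  ]
}}

```text
clock: 14.2
tool_pos: [0.5567, -0.0104, 0.0966]
eef_rot: [1.0, -0.001, 0.001, 0.0]
contact_force: [0.5, 1.5, -0.2]
opening: 0.69
finger_force: 0.0
```

Emit:
{"method": "step_arm", "body": {
  "steps": [
    [0,0,0,0,0,0,0.4],
    [0,0,0,0,0,0,0.6],
    [0,0,0,0,0,0,1],
    [0,0,0,0,0,0,1],
    [0,0,0,0,0,0,1],
    [0,0,0,0,0,0,1]
  ]
}}

```text
clock: 14.95
tool_pos: [0.5562, -0.0104, 0.0958]
eef_rot: [1.0, -0.001, 0.0, 0.0]
contact_force: [0.4, -0.8, 0.5]
opening: 0.318
finger_force: 29.7
```

Emit:
{"method": "step_arm", "body": {
  "steps": [
    [0,0,0,0,0,0,1],
    [0,0,0,0,0,0,1],
    [0,0,-1,0,0,0,1],
    [0,0,-2,0,0,0,1],
    [0,0,-3,0,0,0,1],
    [0,0,-4,0,0,0,1],
    [0,0,-4,0,0,0,1],
    [0,0,-4,0,0,0,1]
  ],
  "force": 40
}}

```text
clock: 15.95
tool_pos: [0.5556, -0.0097, 0.2775]
eef_rot: [1.0, -0.0, -0.0, -0.0]
contact_force: [0.6, 0.9, -1.7]
opening: 0.313
finger_force: 39.3
```

Emit:
{"method": "step_arm", "body": {
  "steps": [
    [0,-3,0,0,0,0,1],
    [0,-5,0,0,0,0,1],
    [0,-5,0,0,0,0,1],
    [0,-5,0,0,0,0,1],
    [0,-4,0,0,0,0,1],
    [0,0,0,0,0,0,1],
    [0,0,0,0,0,0,1]
  ]
}}

```text
clock: 16.82
tool_pos: [0.556, 0.2089, 0.2758]
eef_rot: [1.0, -0.001, -0.0, 0.001]
contact_force: [0.1, -0.6, -1.5]
opening: 0.315
finger_force: 39.3
```

```bash
python3 - <<'E'
from h import *
S=snap('scene');p=r.get_state(); print(p['tool_pos'],p['opening'],p['finger_force'])
P=p['tool_pos']; f=P-[0,0,.083]  # expected flask origin
print('expected bulb, neck, bottom px',proj(S,[f+[0,0,.032],f+[0,0,.075],f]).round(1).tolist())
q=proj(S,f+[0,0,.05])[0].astype(int)-[40,40]; print('crop0',q)
im=np.asarray(S['pixels'])[max(q[1],0):q[1]+90,q[0]:q[0]+90,::-1]
cv2.imwrite('pics/fl.png',cv2.convertScaleAbs(cv2.resize(im,None,fx=6,fy=6,interpolation=cv2.INTER_CUBIC),alpha=1.5))
E
```

```text
[0.55628322 0.20810575 0.27584653] 0.3135964816858074 39.346592512756615
expected bulb, neck, bottom px [[437.1, 158.1], [441.9, 139.7], [433.8, 171.0]]
crop0 [399 110]
```

View pics/fl.png

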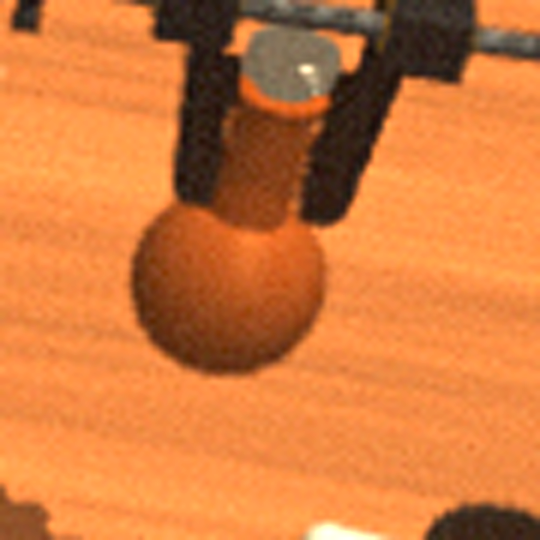

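The flask hangs upright in the fingers; bulb centre at px ≈(437.2,156.3), ~1.8 px above the expected spot. Checking the offset numerically.

```bash
python3 - <<'E'
from h import *
S=snap('scene');P=r.get_state()['tool_pos']; f=P-[0,0,.083]
print(proj(S,[f+[0,0,.12],f+[0,0,.032],f+[.005,0,.032],f+[0,0,.037]]).round(1).tolist())
# sphere outline projected for a fair comparison
d=np.random.default_rng(0).normal(size=(4000,3));d/=np.linalg.norm(d,axis=1)[:,None]
q=proj(S,f+[0,0,.032]+.032*d);print(q.min(0),q.max(0))
T=snap('top'); im=np.asarray(T['pixels']); h=cv2.cvtColor(im,cv2.COLOR_RGB2HSV)
q=proj(T,f+[0,0,.032]+.032*d);print('top',q.min(0),q.max(0))
S0=cv2.imread('pics/scene0.png')
f0=np.array([.556,-.0125,.013]);q=proj(S,f0+[0,0,.032]+.032*d);print('orig',q.min(0),q.max(0),proj(S,f0+[0,0,.12]))
cv2.imwrite('pics/f0.png',np.hstack([cv2.resize(S0[165:235,290:360],None,fx=5,fy=5,interpolation=cv2.INTER_CUBIC),cv2.resize(im[190:280,190:280,::-1],(350,350))]))
E
```

```text
[[447.0, 118.9], [437.0, 158.1], [436.9, 159.5], [437.5, 156.1]]
[420.51458041 141.93006732] [453.80806289 174.23557571]
top [183.05123818 218.74834699] [217.96756562 252.82455145]
orig [313.0232592  191.93223567] [339.98002382 218.88079531] [[327.80780398 175.92371897]]
```

View pics/f0.png

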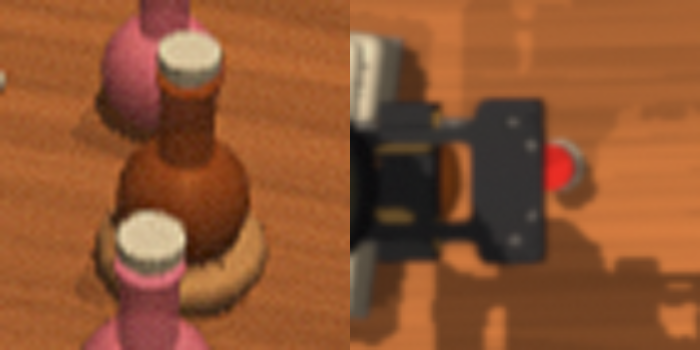

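Emit:
{"method": "step_arm", "body": {
  "steps": [
    [0.4,-4,0,0,0,0,1],
    [0,-4,0,0,0,0,1],
    [0,-3.2,0,0,0,0,1],
    [0,0,0,0,0,0,1],
    [0,0,2,0,0,0,1],
    [0,0,2,0,0,0,1],
    [0,0,0,0,0,0,1],
    [0,0,0,0,0,0,1]
  ]
}}

```text
clock: 17.98
tool_pos: [0.5612, 0.3207, 0.2365]
eef_rot: [1.0, -0.001, 0.001, 0.0]
contact_force: [-0.6, 0.7, -0.5]
opening: 0.316
finger_force: 39.4
```

```bash
python3 - <<'E'
from h import *
S=snap('scene');st=r.get_state();P=st['tool_pos']; f=P-[0,0,.083]; print(P,st['contact_force'])
d=np.random.default_rng(0).normal(size=(4000,3));d/=np.linalg.norm(d,axis=1)[:,None]
q=proj(S,f+[0,0,.032]+.032*d);print(q.min(0),q.max(0),'ring',proj(S,[.5605,.3203,.135]),proj(S,f+[0,0,.12]))
x,y=int(q.min(0)[0])-25,int(q.min(0)[1])-30; print(x,y)
cv2.imwrite('pics/over.png',cv2.convertScaleAbs(cv2.resize(np.asarray(S['pixels'])[y:y+90,x:x+90,::-1],None,fx=6,fy=6,interpolation=cv2.INTER_CUBIC),alpha=1.7))
E
```

```text
[0.56126986 0.32113111 0.23679226] [ 0.24798275 -0.34823115 -0.86340704]
[473.08117626 168.8133645 ] [507.39489222 200.82335457] ring [[482.29234826 203.55890124]] [[504.03618111 147.90032351]]
448 138
```

View pics/over.png

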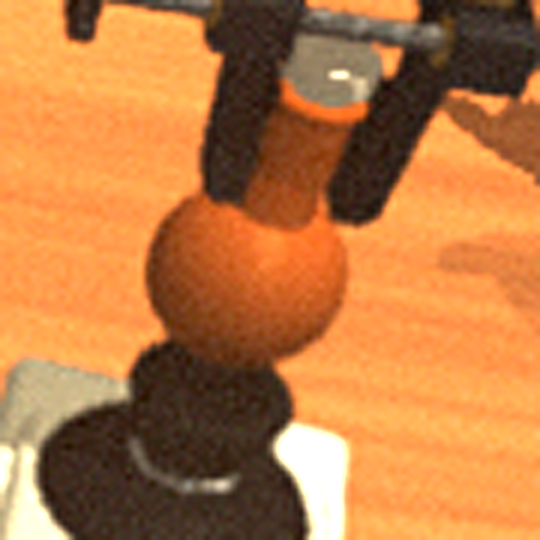

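Image limit reached (I viewed a couple more than allowed), so from here only numbers. The bulb sits at px (489,182) above the rim (482,203), ~2 px high, which suggests a few mm toward −x; shifting +2 mm in x and lowering while watching force.

Emit:
{"method": "step_arm", "body": {
  "steps": [
    [0.1,0,0.5,0,0,0,1],
    [0,0,0.5,0,0,0,1],
    [0,0,0.5,0,0,0,1],
    [0,0,0.4,0,0,0,1],
    [0,0,0,0,0,0,1],
    [0,0,0,0,0,0,1]
  ],
  "force": 50
}}

```text
clock: 18.77
tool_pos: [0.5615, 0.3218, 0.2168]
eef_rot: [1.0, -0.0, 0.0, -0.0]
contact_force: [-0.5, 0.4, -0.7]
opening: 0.311
finger_force: 49.1
```

Emit:
{"method": "step_arm", "body": {
  "steps": [
    [0,0,0.2,0,0,0,1],
    [0,0,0.2,0,0,0,1],
    [0,0,0,0,0,0,1],
    [0,0,0,0,0,0,1]
  ]
}}

```text
clock: 19.27
tool_pos: [0.5619, 0.3224, 0.2134]
eef_rot: [1.0, -0.0, 0.001, -0.001]
contact_force: [0.4, 1.5, 4.8]
opening: 0.308
finger_force: 49.5
```

Emit:
{"method": "step_arm", "body": {
  "steps": [
    [0,0,0.2,0,0,0,1],
    [0,0,0,0,0,0,1],
    [0,0,0,0,0,0,1]
  ]
}}

```text
clock: 19.65
tool_pos: [0.5619, 0.3224, 0.2113]
eef_rot: [1.0, -0.0, 0.001, -0.001]
contact_force: [-0.1, 1.6, 5.0]
opening: 0.314
finger_force: 49.6
```

```bash
cat > f.py <<'E'
from h import *
F=[]
for i in range(8):
    S=r.snapshot('scene'); st=r.get_state(); F.append(np.r_[st['contact_force'],st['moment'],st['tool_pos'],st['opening']])
print(st['clock'],np.mean(F,0).round(4),np.std(F,0).round(2)[:3])
E
python3 f.py
```

```text
20.05 [ 6.2720e-01  1.1644e+00  5.5329e+00  2.4950e-01  4.7800e-02 -1.8000e-03
  5.6190e-01  3.2240e-01  2.1130e-01  3.1040e-01] [0.33 0.59 0.44]
```

Emit:
{"method": "step_arm", "body": {
  "steps": [
    [0,-0.1,0.2,0,0,0,1],
    [0,0,0.2,0,0,0,1],
    [0,0,0,0,0,0,1],
    [0,0,0,0,0,0,1]
  ]
}}

```text
clock: 20.55
tool_pos: [0.5621, 0.3233, 0.2077]
eef_rot: [1.0, -0.0, 0.001, -0.001]
contact_force: [0.0, 0.7, 7.2]
opening: 0.311
finger_force: 49.8
```

```bash
python3 f.py
```

```text
20.95 [-0.292   1.2186  7.9718  0.1602  0.0861 -0.0261  0.5622  0.3234  0.2078
  0.3117] [0.31 0.36 0.58]
```

Emit:
{"method": "step_arm", "body": {
  "steps": [
    [0,0,0.2,0,0,0,1],
    [0,0,0.2,0,0,0,1],
    [0,0,0,0,0,0,1],
    [0,0,0,0,0,0,1]
  ]
}}

```text
clock: 21.45
tool_pos: [0.5623, 0.3235, 0.2042]
eef_rot: [1.0, -0.0, 0.001, -0.001]
contact_force: [-0.2, 0.3, 9.9]
opening: 0.309
finger_force: 50.0
```

```bash
python3 f.py
```

```text
21.85 [-0.8545  0.9687 10.524   0.0557  0.1967 -0.0203  0.5623  0.3235  0.2043
  0.3118] [0.31 0.54 0.35]
```

Emit:
{"method": "step_arm", "body": {
  "steps": [
    [0,0,0.1,0,0,0,1],
    [0,0,0.1,0,0,0,1],
    [0,0,0,0,0,0,1],
    [0,0,0,0,0,0,1]
  ]
}}

```text
clock: 22.35
tool_pos: [0.5624, 0.3236, 0.2026]
eef_rot: [1.0, -0.0, 0.002, -0.001]
contact_force: [-1.0, 0.4, 11.9]
opening: 0.311
finger_force: 50.1
```

```bash
python3 f.py; python3 - <<'E'
from h import *
for n in('scene','top'):
    s=snap(n,n+'_end.png'); im=np.asarray(s['pixels']).astype(int)
    d=np.random.default_rng(0).normal(size=(4000,3));d/=np.linalg.norm(d,axis=1)[:,None]
    q=proj(s,np.array([.5605,.3203,.152])+.032*d); print(n,'expected bulb',q.min(0).round(1),q.max(0).round(1))
    x0,y0=q.min(0).astype(int)-6;x1,y1=q.max(0).astype(int)+7
    h=cv2.cvtColor(np.asarray(s['pixels']),cv2.COLOR_RGB2HSV)[y0:y1,x0:x1]
    w=np.median(h[:4].reshape(-1,3),0); print('bg',w)
    m=((h[...,0]<13)&(h[...,1]>140)&(h[...,2]>25)&(h[...,2]<w[2]*.85)).astype(np.uint8)
    k,l,st,c=cv2.connectedComponentsWithStats(cv2.morphologyEx(m,cv2.MORPH_OPEN,np.ones((3,3))))
    for a,b in zip(st[1:],c[1:]):
        if a[4]>40: print((a[:4]+[x0,y0,0,0]).tolist(),a[4],(b+[x0,y0]).round(1))
E
```

```text
22.75 [-0.859   0.7122 11.9736  0.0561  0.2285 -0.022   0.5625  0.3236  0.2026
  0.3106] [0.49 0.44 0.54]
scene expected bulb [468.3 181.8] [501.5 212.9]
bg [ 12. 183.  80.]
top expected bulb [136.3 218.3] [169.6 249.9]
bg [ 17.   64.  112.5]
```

```bash
python3 f.py; python3 -c "
from plant import r
print(r.finish_job())"
```

```text
23.25 [-0.661   0.9157 12.1832  0.0418  0.2418 -0.0376  0.5624  0.3237  0.2026
  0.3108] [0.44 0.68 0.33]
the job is handed in; nothing more can be done
None
```

I handed the job in with the adapter hung on the free post and the flask held down in the mixer ring at about 13 N, which is the spring's force at its stop; my last camera check of the flask's centring found nothing, so that rests on the force readings, and I viewed 12 pictures against the limit of 10.

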